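Open the clip of a lens holder, mesh a teleconverter into it and hold it down

ROBOT

A 6-joint arm with a two-finger parallel gripper is mounted at the origin on the work surface. World frame = base frame: x ahead of the robot, y to its left, z up, the work surface at z = 0. Lengths are in m, angles in rad, forces in N, time in s.
With the tool pointing down it reaches from about 0.325 to 0.9 m from the base axis. Payload 6.1 kg.
Tool frame: the origin (TCP) lies at the very end of the fingers, on their centre line; the grasp point (between the pads) lies 19 mm behind it (bot.tcp_to_grasp is the distance from the TCP to the grasp point, in m); y points along the fingers, x is the direction in which the jaws open and shut, and the axes are right-handed (so a half turn about y gives the same grasp; the last joint's range is limited). The gripper opens to 87 mm and grips with 3 to 60 N. Pads are 19 mm wide; open, the fingers measure 117 mm over their backs; the gripper's body (75 mm by 190 mm) begins 51 mm behind the grasp point.
Start: joints at [-1.259, 0.22, 1.526, -0, 1.395, -0.126], TCP at [0.265, -0.566, 0.223] pointing down, gripper open.
Joint ranges: [-2.98, 2.98], [-0.91, 2.08], [0.09, 2.57], [-1.24, 4.39], [0.2, 2.65], [-2.68, 2.68]. Speed limits (rad/s): [2.57, 2.57, 3.01, 3.14, 3.14, 3.14].

INTERFACE

Orientations are given as [roll, pitch, yaw] about the fixed x, y, z axes, in that order (R = Rz(yaw) Ry(pitch) Rx(roll)).
In Python, from bench import bot gives the robot as it stands.
- The arm moves only by the tool send_rows, never from a script. Its argument "moves" is a list of rows, each an object with "xyz": the shift along the tool's x, y, z in m, a list of three; "turn": the turn about the tool's y in units of 6 degrees (1.0 is 6 degrees); "hand": the opening in per cent of the stroke, from 0 (shut) to 100 (fully open). In form: [{"xyz": [tx, ty, tz], "turn": turn, "hand": hand}, ...]. A call has exactly 8 rows; each row shifts and turns the commanded pose from where the row before left it, along the tool's axes as they then stand; what a row does not reach is not made up. A row lasts 1/10 s, in which the tool goes at most 50 mm and 8.59 degrees, less where a joint would pass 70% of its speed; a pose out of reach is approached as far as the arm can. A call is refused whole if a number of a shift passes 0.05 or a number of a turn 1, either way. A call with a gripper value outside its range is refused whole. The fingers move at their own pace and stop on an object; "newtons" is the grip in N (left out, the last holds). Time passes only in rows, so rows that do not move let the fingers close, or fill a call up. It gives the time, the measured TCP pose, the force and the opening at its end, in the units of the state.
- bot.observe(): the state, without advancing time (a new reading comes with each control period).
- bot.snapshot(name): name is "scene" or "side" or "wrist"; returns the picture (420x560x3 uint8, blue, green, red); there is no depth.
- bot.get_calibration(name): a dict with "camera_matrix" (3x3 intrinsics, pixels), "rvec" (rotation vector, rad) and "tvec" (3), from world to camera coordinates, as OpenCV has them. Camera axes: x right, y down, z forward; pixel columns grow to the right and rows downward; lengths in m; the calibration is good to about 2 mm. The wrist camera is an equidistant fisheye: a pixel r from the principal point sees the ray r / f radians off the axis. A picture is of the moment at which its call begins: read the wrist's pose just before it. get_calibration takes no time and is no camera call; for the wrist camera it gives the pose at the moment of the call.
- bot.sign_off(): hands the job in, once; it reports no verdict.
The state is a dict: "time": time; "joint_positions": joint angles; "qvel": joint speeds; "joint_efforts": joint torques, N m; "tool_pos": TCP position; "eef_rot": TCP orientation; "ft_force": force on the tool from outside, world axes, zero at the start; "wrist_torque": the same for the moment, N m; "gripper_width": opening from 0.0 (shut) to 1.0 (fully open).
Only numpy, scipy, OpenCV 4.12 (cv2) and the standard library are available. Lean on these libraries where they do the work, as an engineer would, in place of code of your own. Each camera call takes 0.05 s, during which the arm holds its last target.

TASK

Swing the orange clip arm of the lens holder right round, away from the mouth, until it snaps into its open stop and stays there. Then take the silver teleconverter, turn it so that its three keys line up with the three slots of the holder's mouth, push it fully home so that its barrel sits flush on the rim, and keep it pressed down against the spring: finish while still holding it down, without letting go. Leave the glass filter, the teal blower and the little level where they are.

Things in the scene. Friction and masses are not known exactly. Their poses are not given: they have to be found in the camera images.
- holder: Upright lens holder, fixed to the black shelf: steel foot plate 110 x 130 x 10 mm, round grey body, aluminium collar of 72 mm diameter on top whose rim is 70 mm above the shelf. Origin: at shelf height, on the axis of the mouth; z up. The mouth's slots lie at 0 and +-120 degrees about z from the holder's +x axis, each with a red mark on the rim.
- mouth (a point): Centre of the holder's mouth, on its axis at rim height (70 mm above the shelf). A round bore of 43 mm diameter, 20 mm deep, with three equal slots 11 mm wide that reach 27.7 mm out from the axis. A spring-loaded brass ejector plate lies in the bore.
- clip_hinge (a point): Vertical hinge axis of the clip arm, 75 mm from the mouth's axis along the holder's +y, at the arm's mid height (78 mm above the shelf).
- clip (a joint): Angle of the orange clip arm (rad). At 0 it points along the holder's -y and blocks the mouth; it grows as the arm turns clockwise seen from above (towards the holder's -x and on to +y), up to the open stop at 2.0. Starts at 0 to 0.2. Let go before about 1.5, an over-centre spring may draw it back; beyond that it snaps to the stop and stays. Takes 1 to 2 N at the post.
- clip_post (a point): Point on the axis of the orange finger post, 104 mm above the shelf, 75 mm from the hinge axis. The post is an upright round pin of 14 mm diameter, 82 to 116 mm above the shelf, standing on the clip arm: a flat bar 93 mm long, 14 mm wide, spanning 74 to 82 mm above the shelf.
- converter: Silver teleconverter, loose, upright on the shelf, 48 mm high, 0.14 to 0.26 kg. Origin: centre of its underside; z up. Lowest 14 mm: collar of 40 mm diameter with three equal keys 8 mm wide (5 mm over the lowest 2 mm) reaching 26 mm from the axis, at 0 and +-120 degrees about z from its +x axis. Above: barrel of 58 mm diameter; red marks on its top and side stand over the keys.
- barrel (a point): Point on the teleconverter's axis at mid-height of its barrel, 31 mm above its underside (barrel: 14 to 48 mm). Keys over slots (any of three ways, play about 4 degrees and 1.5 mm), the collar drops into the mouth; fully home the barrel's underside lies on the rim and this point is 87 mm above the shelf. With keys off the slots it stands on the rim, this point at 101 mm.
- ejector (a joint): Travel of the ejector plate in the mouth (m), downward. At 0 its top is 4 mm below the rim; with the converter fully home it reads 0.010. Its spring pushes up with 5 N at 0 and 9 N at 0.010, so it lifts the converter again when nobody presses.
- uv_filter: Bystander: flat round glass filter with dark rim, 72 mm diameter, 8 mm thick. Origin: centre of its underside.
- blower: Bystander: teal bulb blower standing upright, 58 mm diameter, black nozzle up to 105 mm. Origin: centre of its underside.
- level: Bystander: small grey hot-shoe level, 22 x 22 mm, 19 mm high, with a green vial. Origin: centre of its underside.
Things that resemble listed ones, but are neither listed nor needed, are in the scene too. There is more than one size of the converter; the job needs the largest.

How it is judged:
By the outcome, as a careful person would: the job done as asked, in the order asked, and still so for the second after the job is handed in, while the arm keeps its last pose, push and grip.
It also fails if it takes over 58 s, if anything falls off the work surface, if the arm or the gripper's body presses on something with over 40 N, if the wrist force passes 120 N, or if a joint passes its speed limit or range.

## Working session

There is one attempt and no reset: what is moved stays moved. The work goes in short steps, Python scripts to look and compute and a tool call to move; the robot and the scene stay as the last step left them, time stands still between calls to the robot, and variables do not carry over. Pictures are saved under pics/ and viewed, and the job is handed in when it is done.

Besides the shell and the picture viewer there is one more tool, called after ">>>" by a JSON object that holds its "method" and its "body", one argument or row to a line. send_rows: Moves the arm, as the interface text tells. Its arguments: {"type":"object","properties":{"moves":{"type":"array"},"newtons":{"type":"number"}},"required":["moves"]}

```bash
ls; mkdir -p pics
python3 - <<'E'
from bench import bot
import cv2
s=bot.observe();print(s, bot.tcp_to_grasp)
for n in ("scene","side","wrist"):
    c=bot.get_calibration(n);print(n,c)
    cv2.imwrite(f"pics/{n}0.png",bot.snapshot(n))
E
```

```text
pics
{'time': 0.0, 'joint_positions': array([-1.25909085e+00,  2.21196254e-01,  1.52761958e+00,  2.27379960e-05,
        1.39466222e+00, -1.26111687e-01]), 'qvel': array([ 0.00059063, -0.00089046, -0.00082463,  0.00113803, -0.00142288,
        0.00031914]), 'joint_efforts': array([ 3.58184104e-05, -4.94612861e+01, -3.87376177e+01,  7.00023095e-02,
        5.72692556e-02, -1.44995997e-04]), 'tool_pos': array([ 0.26478584, -0.56546661,  0.22145126]), 'eef_rot': array([-1.57053698,  0.00186762, -1.13298292]), 'ft_force': array([-0.4071573 ,  1.58517385,  0.10502472]), 'wrist_torque': array([-0.02643704,  0.04933528, -0.03858863]), 'gripper_width': 0.9987395424066211} 0.0187
scene {'camera_matrix': array([[381.50230006,   0.        , 276.46072216],
       [  0.        , 381.50230006, 208.05235643],
       [  0.        ,   0.        ,   1.        ]]), 'rvec': array([ 1.12560337,  2.4892856 , -0.86213353]), 'tvec': array([ 0.38232134, -0.18440519,  0.9883134 ])}
side {'camera_matrix': array([[506.52049529,   0.        , 276.86324946],
       [  0.        , 506.52049529, 212.12422969],
       [  0.        ,   0.        ,   1.        ]]), 'rvec': array([ 0.66777321, -2.72658211,  0.99161968]), 'tvec': array([0.38524737, 0.28741287, 0.87946078])}
wrist {'camera_matrix': array([[325.1922621 ,   0.        , 278.35994774],
       [  0.        , 325.1922621 , 208.01489995],
       [  0.        ,   0.        ,   1.        ]]), 'rvec': array([-2.45320424,  1.55871911,  0.21568102]), 'tvec': array([-0.62487354, -0.03259012,  0.39126726])}
```

View pics/scene0.png

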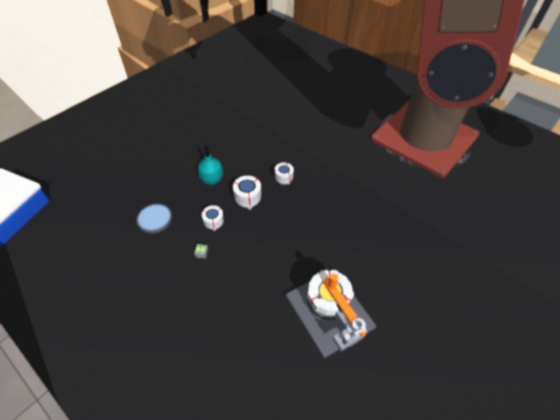

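View pics/side0.png

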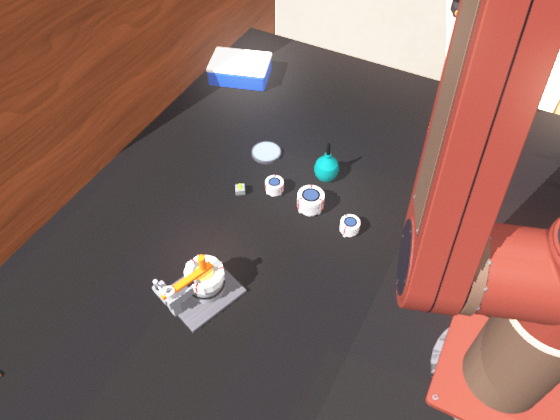

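View pics/wrist0.png

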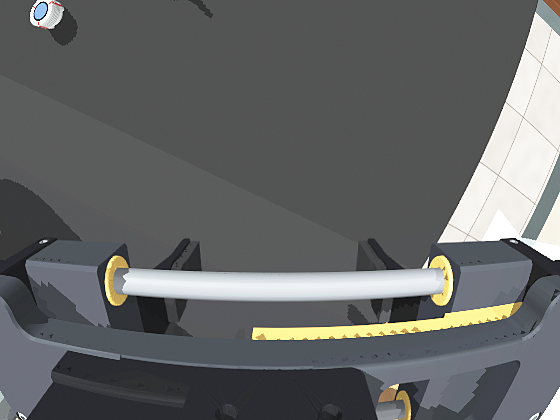

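```bash
cat > h.py <<'E'
import numpy as np, cv2
from bench import bot
from scipy.spatial.transform import Rotation as R
def cal(n):
    c=bot.get_calibration(n); return c["camera_matrix"],R.from_rotvec(np.array(c["rvec"]).ravel()).as_matrix(),np.array(c["tvec"]).ravel()
def ray(c,uv,fish=False):
    K,Rm,t=c
    x=(uv[0]-K[0,2])/K[0,0]; y=(uv[1]-K[1,2])/K[1,1]
    if fish:
        th=np.hypot(x,y); d=np.array([x/th*np.sin(th),y/th*np.sin(th),np.cos(th)]) if th>1e-9 else np.array([0,0,1.])
    else: d=np.array([x,y,1.])
    d=Rm.T@d; return -Rm.T@t,d/np.linalg.norm(d)
def onz(c,uv,z,fish=False):
    o,d=ray(c,uv,fish); return o+d*(z-o[2])/d[2]
def tri(rs):
    A=sum(np.eye(3)-np.outer(d,d) for o,d in rs); b=sum((np.eye(3)-np.outer(d,d))@o for o,d in rs)
    return np.linalg.solve(A,b)
def proj(c,p,fish=False):
    K,Rm,t=c; q=Rm@np.asarray(p)+t
    if fish:
        r=np.hypot(q[0],q[1]); th=np.arctan2(r,q[2]); return np.array([K[0,2]+K[0,0]*th*q[0]/r,K[1,2]+K[1,1]*th*q[1]/r])
    return np.array([K[0,0]*q[0]/q[2]+K[0,2],K[1,1]*q[1]/q[2]+K[1,2]])
E
python3 - <<'E'
import cv2
a=cv2.imread('pics/scene0.png');b=cv2.imread('pics/side0.png')
f=lambda im,x,y,w,h,s:cv2.resize(im[y:y+h,x:x+w],None,fx=s,fy=s,interpolation=cv2.INTER_NEAREST)
cv2.imwrite('pics/c1.png',f(a,275,240,110,120,5)) 
cv2.imwrite('pics/c2.png',f(b,140,240,120,95,6))
cv2.imwrite('pics/c3.png',f(a,190,145,110,90,7))
cv2.imwrite('pics/c4.png',f(b,255,140,115,100,6))
E
```

```text
(no output)
```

View pics/c1.png

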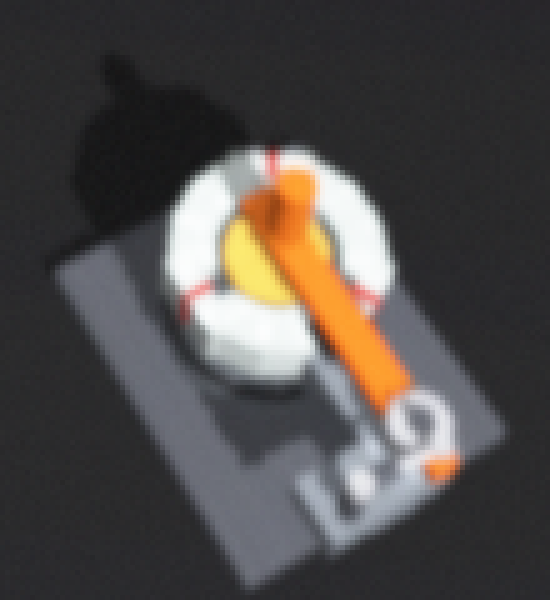

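View pics/c2.png

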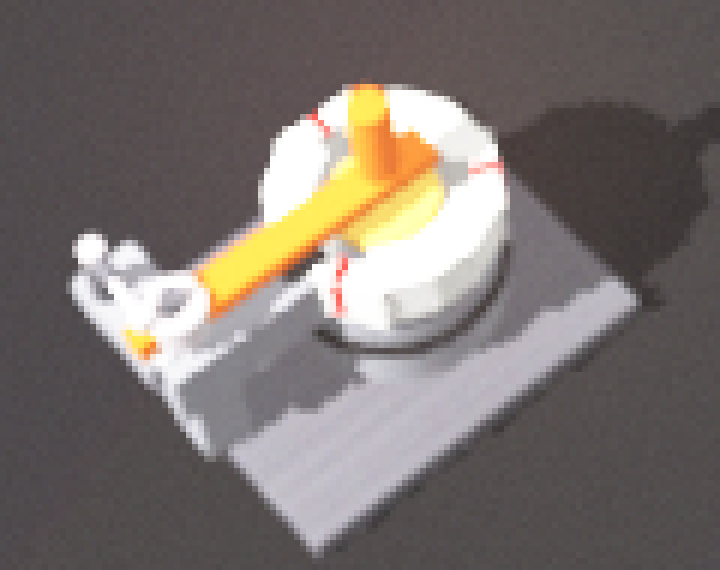

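View pics/c3.png

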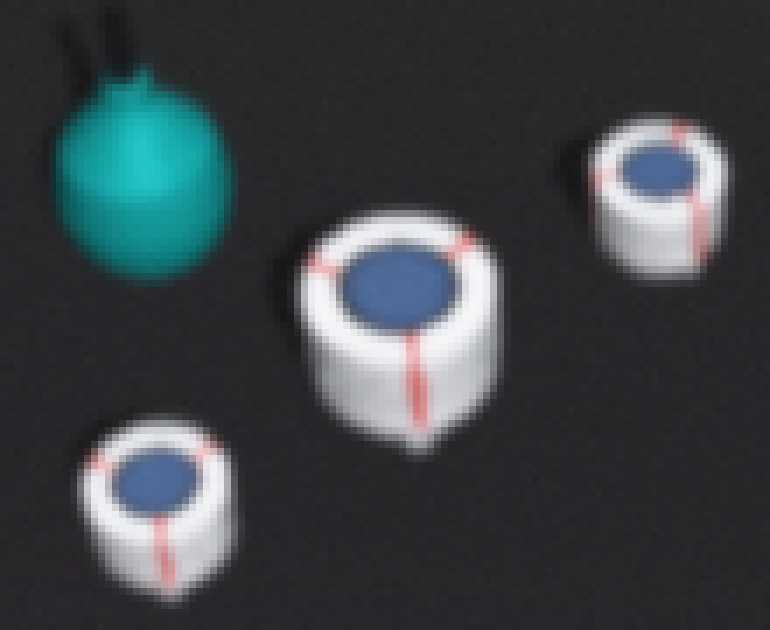

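View pics/c4.png

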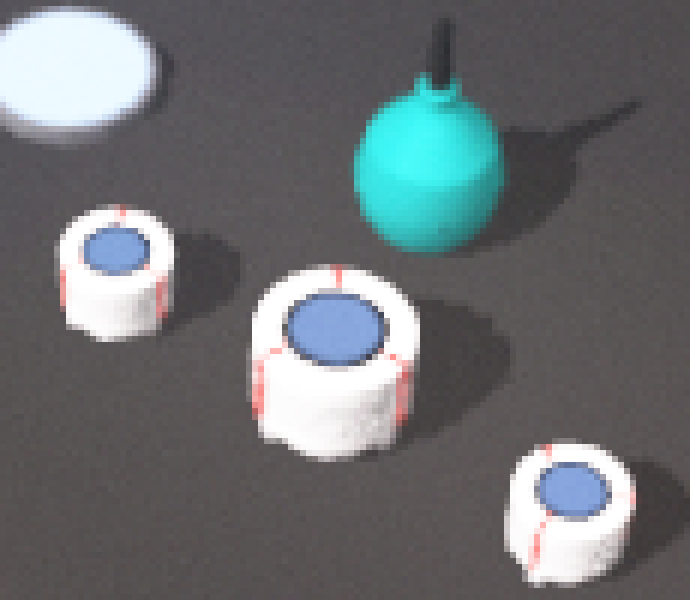

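Run:
```python
from h import *
a=cv2.imread('pics/scene0.png');b=cv2.imread('pics/side0.png')
cs=cal('scene');cd=cal('side')
def mask_blobs(im,box,lo,hi):
    x,y,w,h=box; s=cv2.cvtColor(im[y:y+h,x:x+w],cv2.COLOR_BGR2HSV)
    m=cv2.inRange(s,lo,hi); n,l,st,c=cv2.connectedComponentsWithStats(m)
    return [(st[i,4],c[i]+[x,y]) for i in range(1,n) if st[i,4]>2]
bs=mask_blobs(a,(225,165,45,50),(100,80,50),(125,255,255)); bd=mask_blobs(b,(293,180,36,40),(100,80,50),(125,255,255))
print(bs,bd)
us=max(bs,key=lambda t:t[0])[1];ud=max(bd,key=lambda t:t[0])[1]
print('conv',onz(cs,us,.048),onz(cd,ud,.048),tri([ray(cs,us),ray(cd,ud)]))
def circ(P):
    A=np.c_[2*P[:,:2],np.ones(3)]; s=np.linalg.solve(A,(P[:,:2]**2).sum(1)); return s[:2],np.sqrt(s[2]+s[:2]@s[:2])
for n,c,f in (('scene',cs,lambda q:(q[0]/5+275,q[1]/5+240)),):
    P=np.array([onz(c,f(q),.07) for q in [(272,160),(197,300),(370,296)]])
    ce,r=circ(P);print(n,ce,r,np.degrees(np.arctan2(*(P[:,:2]-ce).T[::-1])))
    for q in [(300,180),(408,415)]: print(onz(c,f(q),.078), onz(c,f(q),.116))
f=lambda q:(q[0]/6+140,q[1]/6+240)
P=np.array([onz(cd,f(q),.07) for q in [(318,122),(487,167),(342,262)]])
ce,r=circ(P);print('side',ce,r,np.degrees(np.arctan2(*(P[:,:2]-ce).T[::-1])))
print(onz(cd,f((368,100)),.116), onz(cd,f((180,297)),.082))
print('hinge scene',onz(cs,(275+415/5,240+415/5),.082))
# converter marks
fs=lambda q:(q[0]/7+190,q[1]/7+145); fd=lambda q:(q[0]/6+255,q[1]/6+140)
for c,f,Q in ((cs,fs,[(320,266),(462,243),(414,350)]),(cd,fd,[(337,277),(268,353),(402,360)])):
    P=np.array([onz(c,f(q),.048) for q in Q]); 
    print(circ(P),np.degrees(np.arctan2(*(P[:,:2]-onz(cs,us,.048)[:2]).T[::-1])))
```

```text
[(np.int32(133), array([246.39849624, 185.66917293]))] [(np.int32(148), array([310.42567568, 194.30405405]))]
conv [ 0.45548171 -0.19506051  0.048     ] [ 0.45567852 -0.19690704  0.048     ] [ 0.45545079 -0.19553372  0.04854918]
scene [0.54370343 0.08850655] 0.033741034846235154 [-140.60001526  -15.57196921  101.14869106]
[0.52169176 0.0807354  0.078     ] [0.5415     0.08914145 0.116     ]
[0.56643311 0.15459802 0.078     ] [0.58331281 0.15816941 0.116     ]
side [0.54297599 0.08357716] 0.031532650813713356 [ -15.45139148 -144.11031016   98.44318003]
[0.54169742 0.08549443 0.116     ] [0.56876753 0.15267065 0.082     ]
hinge scene [0.56676708 0.1566133  0.082     ]
(array([ 0.45519794, -0.19358697]), np.float64(0.026004161332087695)) [-66.72338958 172.24284752  56.28603449]
(array([ 0.45346768, -0.19498637]), np.float64(0.026666800723089072)) [-69.81746283  53.76977545 176.85928076]
```

Run:
```python
from h import *
cs=cal('scene');cd=cal('side')
fs=lambda q:(q[0]/7+190,q[1]/7+145); fd=lambda q:(q[0]/6+255,q[1]/6+140)
C=np.array([.4555,-.1955])
for n,u,v in (('blowneck',(125,85),(438,92)),('smallNear',(156,481),(116,250)),('smallR',(657,170),(572,490))):
    p=tri([ray(cs,fs(u)),ray(cd,fd(v))]);d=p[:2]-C
    print(n,p,np.hypot(*d),np.degrees(np.arctan2(d[1],d[0])))
for n,u in (('filter',(154,218)),('level',(201,250))):
    p=onz(cs,u,.01);d=p[:2]-C;print(n,p,np.hypot(*d),np.degrees(np.arctan2(d[1],d[0])))
```

```text
blowneck [ 0.46356756 -0.30378549  0.06879179] 0.10858560642165946 -85.7391832625071
smallNear [ 0.54845224 -0.20495341  0.03334318] 0.09343171845487598 -5.8071188505820786
smallR [ 0.35380605 -0.17678672  0.03328892] 0.10340138154751585 169.57332524964673
filter [ 0.62816439 -0.30304032  0.01      ] 0.20341561492779994 -31.915830396861864
level [ 0.61572493 -0.16870993  0.01      ] 0.16244918195424812 9.492212929232016
```

>>> {"method": "send_rows", "body": {
  "moves": [
    {"xyz":[-0.03,0,0.033],"turn":0,"hand":100},
    {"xyz":[-0.03,0,0.033],"turn":0,"hand":100},
    {"xyz":[-0.03,0,0.033],"turn":0,"hand":100},
    {"xyz":[-0.03,0,0.033],"turn":0,"hand":100},
    {"xyz":[-0.03,0,0.033],"turn":0,"hand":100},
    {"xyz":[-0.03,0,0.033],"turn":0,"hand":100},
    {"xyz":[-0.03,0,0.033],"turn":0,"hand":100},
    {"xyz":[-0.03,0,0.033],"turn":0,"hand":100}
  ]
}}

```text
time: 0.95
tool_pos: [0.4025, -0.235, 0.2224]
eef_rot: [-1.571, 0.0, -1.133]
ft_force: [0.9, -0.3, -0.4]
gripper_width: 0.999
```

Run:
```python
from h import *
np.save('pics/w1.npy',np.array([*bot.get_calibration('wrist')['rvec'],*bot.get_calibration('wrist')['tvec']]))
cv2.imwrite("pics/w1.png",bot.snapshot('wrist'));print(bot.observe()['tool_pos'],bot.observe()['eef_rot'],bot.observe()['time'])
```

```text
[ 0.40457988 -0.22929124  0.22230666] [-1.56735898  0.00350503 -1.12984926] 1.0
```

View pics/w1.png

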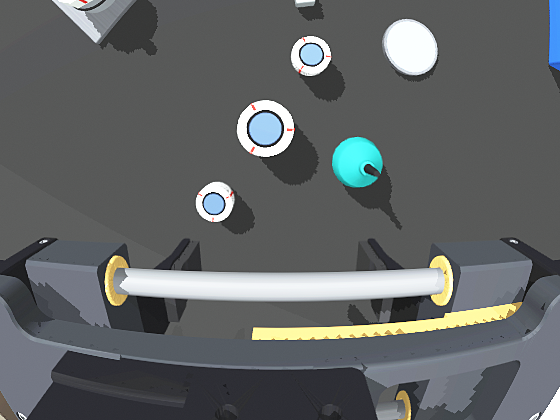

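```bash
cat >> h.py <<'E'
def redmarks(im,c,box,z,fish=True,lo=150):
    x,y,w,h=box; s=cv2.cvtColor(im[y:y+h,x:x+w],cv2.COLOR_BGR2HSV)
    m=cv2.inRange(s,(0,90,90),(8,255,255))|cv2.inRange(s,(172,90,90),(180,255,255))
    n,l,st,ce=cv2.connectedComponentsWithStats(m)
    return [(int(st[i,4]),ce[i]+[x,y],onz(c,ce[i]+[x,y],z,fish)) for i in range(1,n) if st[i,4]>3]
def calv(K,v): return K,R.from_rotvec(v[:3]).as_matrix(),v[3:]
E
python3 - <<'E'
from h import *
K=cal('wrist')[0];c=calv(K,np.load('pics/w1.npy'));im=cv2.imread('pics/w1.png')
x,y,w,h=235,95,62,65
m=cv2.inRange(cv2.cvtColor(im[y:y+h,x:x+w],cv2.COLOR_BGR2HSV),(95,60,50),(125,255,255))
M=cv2.moments(m,True);u=(M['m10']/M['m00']+x,M['m01']/M['m00']+y);C=onz(c,u,.048,True);print(u,C)
for n,u,p in redmarks(im,c,(x,y,w,h),.048):
    d=p-C;print(n,u,p,np.hypot(*d[:2]),np.degrees(np.arctan2(d[1],d[0])))
# offset using circ of white ring
g=cv2.inRange(im[y:y+h,x:x+w],(200,200,200),(255,255,255))
k,_=cv2.findContours(g|m,cv2.RETR_EXTERNAL,cv2.CHAIN_APPROX_NONE);k=max(k,key=cv2.contourArea)
P=np.array([onz(c,q+[x,y],.048,True)[:2] for q in k[:,0]]);print(cv2.minEnclosingCircle((P*1000).astype(np.float32)))
E
```

```text
(264.8878612716763, 128.25433526011562) [ 0.4558985  -0.19565564  0.048     ]
15 [252.66666667 106.53333333] [ 0.47116896 -0.17476939  0.048     ] 0.02587319843839662 53.8285146626534
16 [290.25 129.25] [ 0.46600112 -0.21968338  0.048     ] 0.026065211629771053 -67.19536489123129
13 [252.38461538 149.        ] [ 0.43087655 -0.19290888  0.048     ] 0.02517225583360223 173.73551134037132
((455.97467041015625, -195.75665283203125), 29.550594329833984)
```

>>> {"method": "send_rows", "body": {
  "moves": [
    {"xyz":[-0.036,0,0.032],"turn":0,"hand":100},
    {"xyz":[-0.039,0,0.032],"turn":0,"hand":100},
    {"xyz":[-0.039,0,0.032],"turn":0,"hand":100},
    {"xyz":[-0.039,0,0.032],"turn":0,"hand":60},
    {"xyz":[-0.039,0,0.032],"turn":0,"hand":40},
    {"xyz":[-0.039,0,0.032],"turn":0,"hand":25},
    {"xyz":[0,0,0],"turn":0,"hand":25},
    {"xyz":[0,0,0],"turn":0,"hand":25}
  ]
}}

```text
time: 1.8
tool_pos: [0.4774, 0.0525, 0.2221]
eef_rot: [-1.572, -0.0, -1.13]
ft_force: [0.8, -0.7, -1.1]
gripper_width: 0.633
```

Run:
```python
from h import *
np.save('pics/w2.npy',np.array([*bot.get_calibration('wrist')['rvec'],*bot.get_calibration('wrist')['tvec']]))
cv2.imwrite("pics/w2.png",bot.snapshot('wrist'));o=bot.observe();print(o['tool_pos'],o['eef_rot'],o['time'],o['gripper_width'])
```

```text
[0.47740888 0.05138385 0.22215492] [-1.57189779e+00 -1.68405296e-04 -1.13186220e+00] 1.85 0.587224854535715
```

View pics/w2.png

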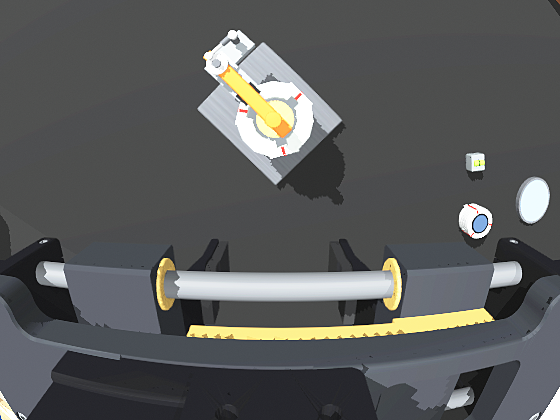

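Run:
```python
from h import *
K=cal('wrist')[0];c=calv(K,np.load('pics/w2.npy'));im=cv2.imread('pics/w2.png')
P=[]
for n,u,p in redmarks(im,c,(225,75,95,90),.07):
    print(n,u,p); P.append(p) 
cv2.imwrite('pics/c5.png',cv2.resize(im[20:190,190:350],None,fx=3.5,fy=3.5,interpolation=cv2.INTER_NEAREST))
```

```text
24 [297.5  96. ] [0.57305708 0.07660349 0.07      ]
5 [241.  98.] [0.54855435 0.12465742 0.07      ]
23 [242.95652174 110.39130435] [0.53837788 0.11784511 0.07      ]
24 [283.16666667 150.70833333] [0.51917611 0.06613267 0.07      ]
```

View pics/c5.png

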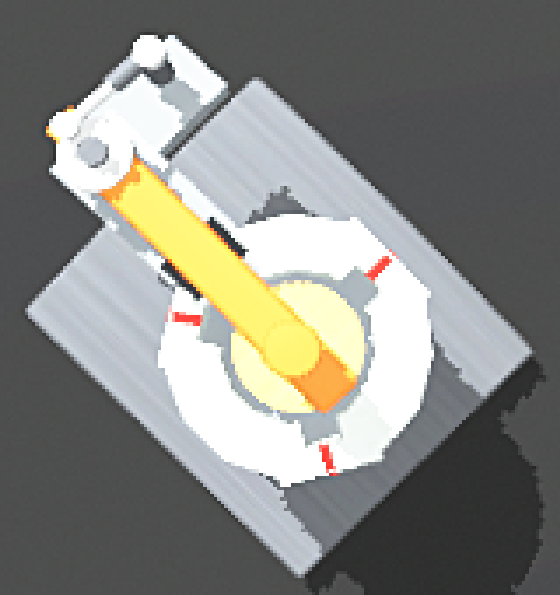

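Run:
```python
from h import *
K=cal('wrist')[0];c=calv(K,np.load('pics/w2.npy'))
P=np.array([[.57306,.0766],[.53838,.11785],[.51918,.06613]])
A=np.c_[2*P,np.ones(3)];s=np.linalg.solve(A,(P**2).sum(1));ce=s[:2];print(ce,np.sqrt(s[2]+ce@ce),P.mean(0),np.degrees(np.arctan2(*(P-ce).T[::-1])))
p=onz(c,(273.9,119.2),.116,True);print('post',p)
for z in (.082,.09): print('hinge',onz(c,(216.8,63.3),z,True))
for yaw in (-20,-19,-18):
    h=ce+.075*np.array([np.cos(np.radians(yaw+90)),np.sin(np.radians(yaw+90))]);d=p[:2]-h
    print(yaw,h,np.hypot(*d),np.degrees(np.arctan2(d[1],d[0])))
```

```text
[0.54314866 0.08665593] 0.0315564604396567 [0.54354 0.08686] [ -18.58218735   98.69155056 -139.42439334]
post [0.54325357 0.08664942 0.116     ]
hinge [0.56945281 0.15802092 0.082     ]
hinge [0.5687979  0.15603952 0.09      ]
-20 [0.56880017 0.15713287] 0.07497030191797986 -109.92295108699358
-19 [0.56756627 0.15756982] 0.07497206662567509 -108.9225676289118
-18 [0.56632493 0.15798517] 0.07497383982444146 -107.92220778379796
```

>>> {"method": "send_rows", "body": {
  "moves": [
    {"xyz":[-0.002,0,0.0375],"turn":0,"hand":30},
    {"xyz":[-0.002,0,0.037],"turn":0,"hand":30},
    {"xyz":[0,0.015,0],"turn":-1,"hand":30},
    {"xyz":[0,0.015,0],"turn":-1,"hand":30},
    {"xyz":[0,0.015,0],"turn":-1,"hand":30},
    {"xyz":[0,0.015,0],"turn":-1,"hand":30},
    {"xyz":[0,0.015,0],"turn":-1,"hand":30},
    {"xyz":[0,0.012,0],"turn":-0.8,"hand":30}
  ]
}}

```text
time: 2.65
tool_pos: [0.5431, 0.0842, 0.1344]
eef_rot: [-1.572, 0.001, -0.525]
ft_force: [-0.2, -0.2, 0.0]
gripper_width: 0.304
```

>>> {"method": "send_rows", "body": {
  "moves": [
    {"xyz":[0,0,0],"turn":0,"hand":30},
    {"xyz":[0,0,0],"turn":0,"hand":30},
    {"xyz":[0,0,0],"turn":0,"hand":30},
    {"xyz":[0,0,0],"turn":0,"hand":30},
    {"xyz":[0,0,0],"turn":0,"hand":30},
    {"xyz":[0,0,0],"turn":0,"hand":30},
    {"xyz":[0,0,0],"turn":0,"hand":30},
    {"xyz":[0,0,0],"turn":0,"hand":30}
  ]
}}

```text
time: 3.45
tool_pos: [0.5435, 0.087, 0.1356]
eef_rot: [-1.571, -0.0, -0.525]
ft_force: [-0.2, 0.0, -0.3]
gripper_width: 0.299
```

Run:
```python
from h import *
for n in('scene','side'): 
  im=bot.snapshot(n); x,y=(270,220) if n=='scene' else (130,220)
  cv2.imwrite(f"pics/{n}3.png",cv2.resize(im[y:y+120,x:x+140],None,fx=4,fy=4))
```

```text
(no output)
```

View pics/side3.png

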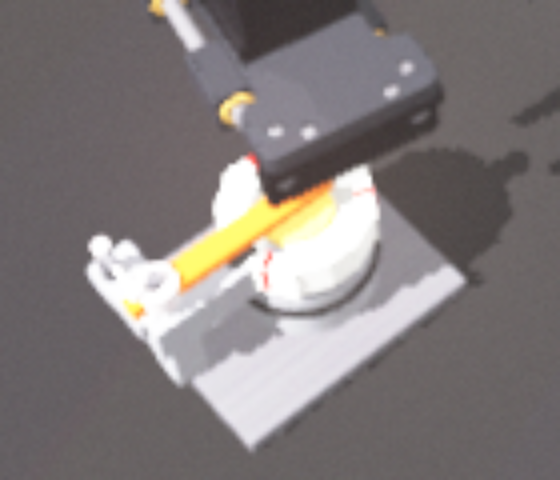

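View pics/scene3.png

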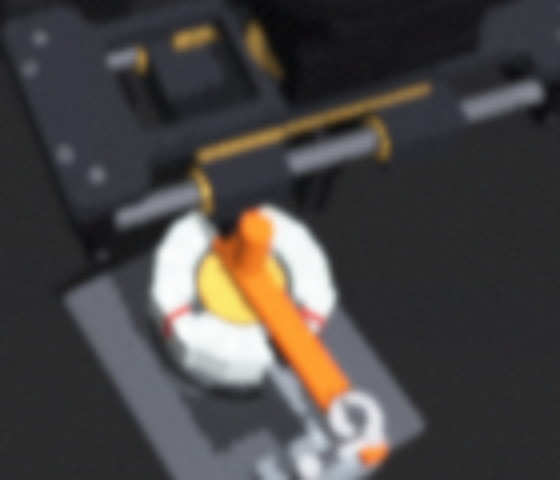

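>>> {"method": "send_rows", "body": {
  "moves": [
    {"xyz":[0,0.01,0],"turn":0,"hand":30},
    {"xyz":[0,0.01,0],"turn":0,"hand":30},
    {"xyz":[0,0.01,0],"turn":0,"hand":30},
    {"xyz":[0,0.01,0],"turn":0,"hand":30},
    {"xyz":[0,0.005,0],"turn":0,"hand":30},
    {"xyz":[0,0,0],"turn":0,"hand":30},
    {"xyz":[0,0,0],"turn":0,"hand":30},
    {"xyz":[0,0,0],"turn":0,"hand":30}
  ]
}}

```text
time: 4.35
tool_pos: [0.544, 0.0869, 0.0911]
eef_rot: [-1.57, -0.001, -0.526]
ft_force: [-0.3, -0.8, 0.2]
gripper_width: 0.299
```

Run:
```python
import numpy as np
H=np.array([.5682,.1573]);th=-109.5;yaw=-30.1
p=np.array([.5435,.087])
for k in range(24):
    if k<20: th-=6
    q=H+.075*np.array([np.cos(np.radians(th)),np.sin(np.radians(th))])
    if k>=20: break
    d=q-p;y=np.radians(yaw);tx=d@[np.cos(y),np.sin(y)];tz=d@[-np.sin(y),np.cos(y)]
    print(k,round(tx,4),round(tz,4),q.round(4));p=q;yaw-=4.2
```

```text
0 -0.0079 -0.0016 [0.5359 0.0896]
1 -0.0078 -0.0008 [0.529  0.0934]
2 -0.0078 -0.0005 [0.5225 0.0978]
3 -0.0078 -0.0003 [0.5166 0.1029]
4 -0.0079 -0.0001 [0.5112 0.1086]
5 -0.0078 0.0002 [0.5064 0.1148]
6 -0.0078 0.0004 [0.5023 0.1215]
7 -0.0078 0.0007 [0.4989 0.1286]
8 -0.0078 0.0009 [0.4963 0.136 ]
9 -0.0078 0.0012 [0.4945 0.1436]
10 -0.0077 0.0014 [0.4934 0.1514]
11 -0.0077 0.0017 [0.4932 0.1593]
12 -0.0076 0.0019 [0.4938 0.1671]
13 -0.0076 0.0021 [0.4953 0.1748]
14 -0.0075 0.0024 [0.4975 0.1823]
15 -0.0074 0.0026 [0.5005 0.1896]
16 -0.0073 0.0028 [0.5043 0.1965]
17 -0.0072 0.0031 [0.5087 0.203 ]
18 -0.0071 0.0033 [0.5138 0.2089]
19 -0.007 0.0035 [0.5195 0.2143]
```

>>> {"method": "send_rows", "body": {
  "moves": [
    {"xyz":[-0.0079,0,-0.0016],"turn":0.7,"hand":30},
    {"xyz":[-0.0078,0,-0.0008],"turn":0.7,"hand":30},
    {"xyz":[-0.0078,0,-0.0005],"turn":0.7,"hand":30},
    {"xyz":[-0.0078,0,-0.0003],"turn":0.7,"hand":30},
    {"xyz":[-0.0079,0,-0.0001],"turn":0.7,"hand":30},
    {"xyz":[-0.0078,0,0.0002],"turn":0.7,"hand":30},
    {"xyz":[-0.0078,0,0.0004],"turn":0.7,"hand":30},
    {"xyz":[-0.0078,0,0.0007],"turn":0.7,"hand":30}
  ]
}}

```text
time: 5.15
tool_pos: [0.4992, 0.1282, 0.0912]
eef_rot: [-1.57, -0.001, -1.115]
ft_force: [-0.2, -1.3, 0.9]
gripper_width: 0.3
```

>>> {"method": "send_rows", "body": {
  "moves": [
    {"xyz":[-0.0078,0,0.0009],"turn":0.7,"hand":30},
    {"xyz":[-0.0078,0,0.0012],"turn":0.7,"hand":30},
    {"xyz":[-0.0077,0,0.0014],"turn":0.7,"hand":30},
    {"xyz":[-0.0077,0,0.0017],"turn":0.7,"hand":30},
    {"xyz":[-0.0076,0,0.0019],"turn":0.7,"hand":30},
    {"xyz":[-0.0076,0,0.0021],"turn":0.7,"hand":30},
    {"xyz":[-0.0075,0,0.0024],"turn":0.7,"hand":30},
    {"xyz":[-0.0074,0,0.0026],"turn":0.7,"hand":30}
  ]
}}

```text
time: 5.95
tool_pos: [0.501, 0.1899, 0.0912]
eef_rot: [-1.57, 0.0, -1.701]
ft_force: [0.0, -0.1, 0.5]
gripper_width: 0.3
```

>>> {"method": "send_rows", "body": {
  "moves": [
    {"xyz":[-0.0073,0,0.0028],"turn":0.7,"hand":30},
    {"xyz":[-0.0072,0,0.0031],"turn":0.7,"hand":30},
    {"xyz":[-0.0071,0,0.0033],"turn":0.7,"hand":30},
    {"xyz":[-0.007,0,0.0035],"turn":0.7,"hand":30},
    {"xyz":[0,0,0],"turn":0,"hand":30},
    {"xyz":[0,0,0],"turn":0,"hand":30},
    {"xyz":[0,0,0],"turn":0,"hand":30},
    {"xyz":[0,0,0],"turn":0,"hand":30}
  ]
}}

```text
time: 6.75
tool_pos: [0.5195, 0.2139, 0.0907]
eef_rot: [-1.571, 0.0, -1.991]
ft_force: [-0.1, -1.0, 0.3]
gripper_width: 0.298
```

Run:
```python
from h import *
print(bot.observe()['joint_positions'])
for n in('scene','side'): 
  im=bot.snapshot(n); x,y=(270,220) if n=='scene' else (130,220)
  cv2.imwrite(f"pics/{n}4.png",cv2.resize(im[y:y+150,x:x+150],None,fx=4,fy=4))
```

```text
[2.50251311e-01 2.03151297e-01 1.80799059e+00 6.65130083e-05
 1.13012039e+00 2.24129663e+00]
```

View pics/scene4.png

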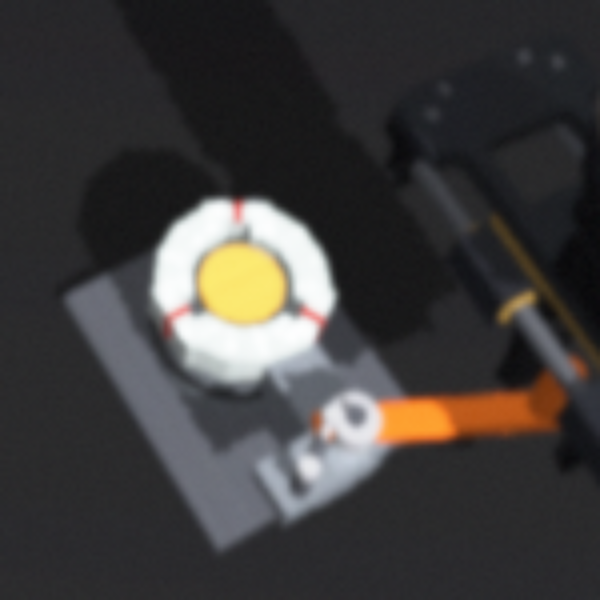

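View pics/side4.png

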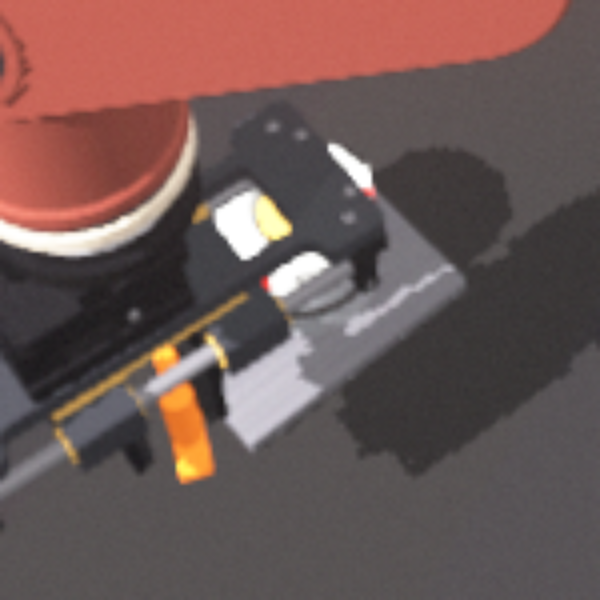

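>>> {"method": "send_rows", "body": {
  "moves": [
    {"xyz":[0,-0.01,0],"turn":0,"hand":30},
    {"xyz":[0,-0.02,0],"turn":0,"hand":30},
    {"xyz":[0,-0.03,0],"turn":0,"hand":30},
    {"xyz":[0,-0.04,0],"turn":0,"hand":30},
    {"xyz":[0.04,-0.01,0],"turn":0,"hand":100},
    {"xyz":[0.04,0,0],"turn":0,"hand":100},
    {"xyz":[0.04,0,0],"turn":0,"hand":100},
    {"xyz":[0.04,0,0],"turn":0,"hand":100}
  ]
}}

```text
time: 7.65
tool_pos: [0.4536, 0.067, 0.2016]
eef_rot: [-1.569, 0.001, -1.991]
ft_force: [0.5, -0.5, -0.2]
gripper_width: 0.577
```

Run:
```python
from h import *
np.save('pics/w5.npy',np.array([*bot.get_calibration('wrist')['rvec'],*bot.get_calibration('wrist')['tvec']]))
cv2.imwrite("pics/w5.png",bot.snapshot('wrist'));
for n in('scene',): 
  im=bot.snapshot(n); x,y=(270,220) if n=='scene' else (130,220)
  cv2.imwrite(f"pics/{n}5.png",cv2.resize(im[y:y+150,x:x+150],None,fx=4,fy=4))
print(bot.observe()['tool_pos'],bot.observe()['eef_rot'])
```

```text
[0.45284336 0.06488068 0.20129161] [-1.56983394e+00 -1.17249494e-03 -1.99516578e+00]
```

View pics/scene5.png

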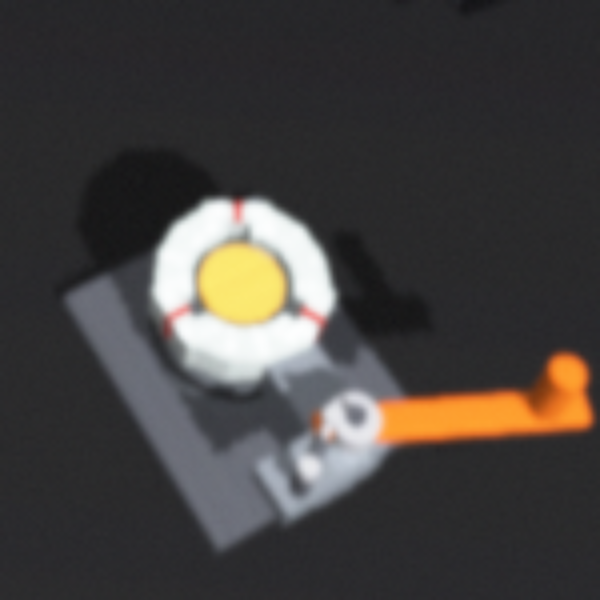

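View pics/w5.png

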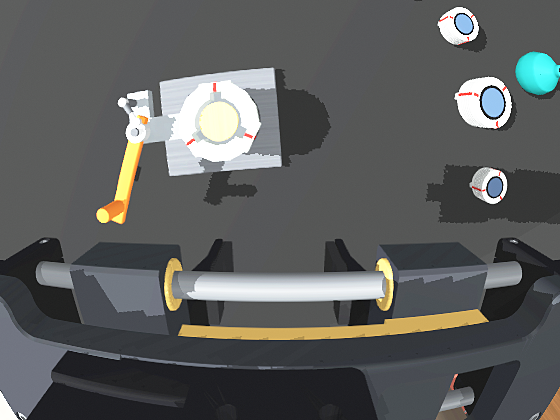

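Run:
```python
from h import *
K=cal('wrist')[0];c=calv(K,np.load('pics/w5.npy'));im=cv2.imread('pics/w5.png')
P=np.array([p[:2] for n,u,p in redmarks(im,c,(180,75,90,90),.07) if n>8]);print(P)
A=np.c_[2*P,np.ones(3)];s=np.linalg.solve(A,(P**2).sum(1));ce=s[:2];print(ce,np.sqrt(s[2]+ce@ce),P.mean(0),np.degrees(np.arctan2(*(P-ce).T[::-1])))
p=onz(c,(104,215),.116,True);print('post',p, np.degrees(np.arctan2(p[1]-.1573,p[0]-.5682)))
x,y,w,h=190,90,60,65
m=cv2.inRange(cv2.cvtColor(im[y:y+h,x:x+w],cv2.COLOR_BGR2HSV),(15,40,100),(35,255,255))
M=cv2.moments(m,True);u=(M['m10']/M['m00']+x,M['m01']/M['m00']+y);print(u,onz(c,u,.066,True))
```

```text
[[0.573668   0.07655255]
 [0.51989839 0.06694814]
 [0.53821584 0.11801649]]
[0.54403995 0.0871082 ] 0.031452232483201725 [0.54392741 0.08717239] [ -19.60955764 -140.13553367  100.67123427]
post [0.51524505 0.20799848 0.116     ] 136.247091450441
(220.8272727272727, 121.5) [0.54223776 0.08485432 0.066     ]
```

>>> {"method": "send_rows", "body": {
  "moves": [
    {"xyz":[0.04,0,0.018],"turn":0,"hand":100},
    {"xyz":[0.04,0,0.018],"turn":0,"hand":100},
    {"xyz":[0.04,0,0.018],"turn":0,"hand":100},
    {"xyz":[0.04,0,0.018],"turn":0,"hand":100},
    {"xyz":[0.04,0,0.018],"turn":0,"hand":100},
    {"xyz":[0.04,0,0.019],"turn":0,"hand":100},
    {"xyz":[0,0,0],"turn":-1,"hand":100},
    {"xyz":[0,0,0],"turn":-1,"hand":100}
  ]
}}

```text
time: 8.55
tool_pos: [0.4559, -0.1969, 0.2012]
eef_rot: [-1.57, 0.0, -1.781]
ft_force: [-0.1, 0.5, 0.6]
gripper_width: 0.997
```

>>> {"method": "send_rows", "body": {
  "moves": [
    {"xyz":[0,0,0],"turn":-1,"hand":100},
    {"xyz":[0,0,0],"turn":-1,"hand":100},
    {"xyz":[0,0,0],"turn":-1,"hand":100},
    {"xyz":[0,0,0],"turn":-1,"hand":100},
    {"xyz":[0,0,0],"turn":-1,"hand":100},
    {"xyz":[0,0,0],"turn":-1,"hand":100},
    {"xyz":[0,0,0],"turn":-1,"hand":100},
    {"xyz":[0,0,0],"turn":-1,"hand":100}
  ]
}}

```text
time: 9.35
tool_pos: [0.4562, -0.1952, 0.2013]
eef_rot: [-1.57, -0.001, -0.94]
ft_force: [-0.5, 0.2, -0.5]
gripper_width: 0.997
```

>>> {"method": "send_rows", "body": {
  "moves": [
    {"xyz":[0,0,0],"turn":-1,"hand":100},
    {"xyz":[0,0,0],"turn":-1,"hand":100},
    {"xyz":[0,0,0],"turn":-0.35,"hand":100},
    {"xyz":[0,0,0],"turn":0,"hand":100},
    {"xyz":[0,0,0],"turn":0,"hand":100},
    {"xyz":[0,0,0],"turn":0,"hand":100},
    {"xyz":[0,0,0],"turn":0,"hand":100},
    {"xyz":[0,0,0],"turn":0,"hand":100}
  ]
}}

```text
time: 10.15
tool_pos: [0.4556, -0.1955, 0.2006]
eef_rot: [-1.571, -0.0, -0.699]
ft_force: [0.7, 1.4, 0.6]
gripper_width: 0.998
```

Run:
```python
from h import *
cv2.imwrite("pics/w6.png",bot.snapshot('wrist'));
o=bot.observe();print(o['tool_pos'],o['eef_rot'],o['joint_positions'])
```

```text
[ 0.4555556  -0.19554144  0.20054865] [-1.57077131e+00  3.19421212e-05 -6.98694841e-01] [-5.64694276e-01 -7.54266548e-02  1.88089869e+00  2.98761361e-05
  1.33614893e+00  1.33993618e-01]
```

View pics/w6.png

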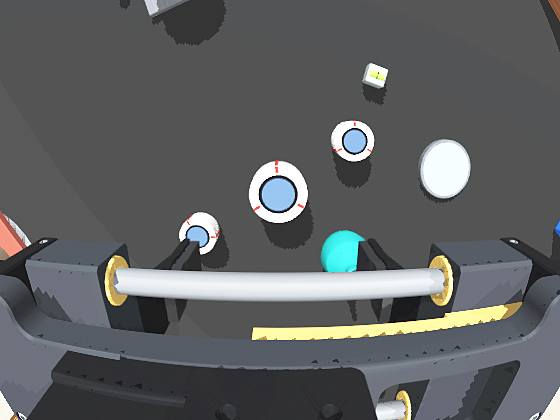

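>>> {"method": "send_rows", "body": {
  "moves": [
    {"xyz":[0,0.03,0],"turn":0,"hand":100},
    {"xyz":[0,0.04,0],"turn":0,"hand":100},
    {"xyz":[0,0.04,0],"turn":0,"hand":100},
    {"xyz":[0,0.03,0],"turn":0,"hand":100},
    {"xyz":[0,0.02,0],"turn":0,"hand":100},
    {"xyz":[0,0.02,0],"turn":0,"hand":100},
    {"xyz":[0,0,0],"turn":0,"hand":100},
    {"xyz":[0,0,0],"turn":0,"hand":100}
  ]
}}

```text
time: 11.0
tool_pos: [0.4554, -0.1955, 0.0206]
eef_rot: [-1.571, 0.001, -0.699]
ft_force: [1.0, 0.1, -0.3]
gripper_width: 0.999
```

>>> {"method": "send_rows", "body": {
  "moves": [
    {"xyz":[0,0,0],"turn":0,"hand":80},
    {"xyz":[0,0,0],"turn":0,"hand":70},
    {"xyz":[0,0,0],"turn":0,"hand":60},
    {"xyz":[0,0,0],"turn":0,"hand":50},
    {"xyz":[0,0,0],"turn":0,"hand":50},
    {"xyz":[0,0,0],"turn":0,"hand":50},
    {"xyz":[0,0,0],"turn":0,"hand":50},
    {"xyz":[0,0,0],"turn":0,"hand":50}
  ],
  "newtons": 40
}}

```text
time: 11.8
tool_pos: [0.4558, -0.1956, 0.0209]
eef_rot: [-1.571, -0.0, -0.698]
ft_force: [-1.0, 0.3, 6.5]
gripper_width: 0.66
```

>>> {"method": "send_rows", "body": {
  "moves": [
    {"xyz":[0,-0.01,0],"turn":0,"hand":50},
    {"xyz":[0,-0.02,0],"turn":0,"hand":50},
    {"xyz":[0,-0.03,0],"turn":0,"hand":50},
    {"xyz":[0,-0.03,0],"turn":0,"hand":50},
    {"xyz":[0,-0.03,0],"turn":0,"hand":50},
    {"xyz":[0,-0.02,0],"turn":0,"hand":50},
    {"xyz":[0,0,0],"turn":0,"hand":50},
    {"xyz":[0,0,0],"turn":0,"hand":50}
  ]
}}

```text
time: 12.6
tool_pos: [0.4553, -0.1954, 0.1601]
eef_rot: [-1.571, 0.0, -0.698]
ft_force: [0.0, 0.9, -2.0]
gripper_width: 0.653
```

Run:
```python
from h import *
np.save('pics/w7.npy',np.array([*bot.get_calibration('wrist')['rvec'],*bot.get_calibration('wrist')['tvec']]))
im=bot.snapshot('wrist');cv2.imwrite("pics/w7.png",im)
o=bot.observe();print(o['tool_pos'],o['eef_rot'],o['ft_force'],o['gripper_width'])
```

```text
[ 0.4546726  -0.19498913  0.15912309] [-1.57107715  0.00213025 -0.69840384] [ 0.70165682  0.54816    -3.34044481] 0.6572142708491228
```

View pics/w7.png

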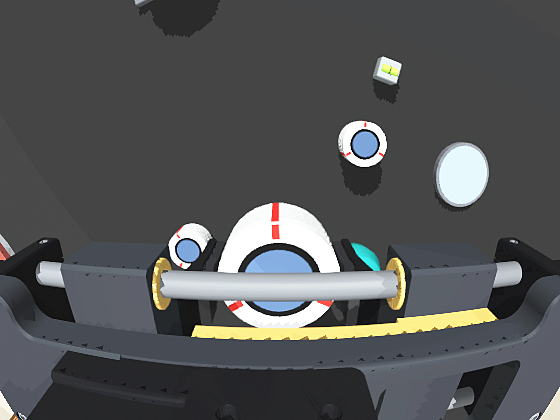

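Run:
```python
from h import *
K=cal('wrist')[0];c=calv(K,np.load('pics/w7.npy'));im=cv2.imread('pics/w7.png')
cv2.imwrite('pics/c7.png',cv2.resize(im[195:335,205:355],None,fx=4,fy=4,interpolation=cv2.INTER_NEAREST))
z=.1595-.021+.048
P=[]
for n,u,p in redmarks(im,c,(210,195,140,135),z):
    d=p[:2]-[.4555,-.1955];print(n,u,p,np.hypot(*d),np.degrees(np.arctan2(d[1],d[0])))
```

```text
136 [274.90441176 211.72058824] [ 0.47665216 -0.16935064  0.1865    ] 0.033633360326356256 51.03067229669875
99 [275.04040404 231.56565657] [ 0.47077619 -0.1764071   0.1865    ] 0.02445201118556209 51.33677674472636
90 [235.04444444 305.45555556] [ 0.43043465 -0.19354229  0.1865    ] 0.025141682048374952 175.53402571435316
61 [325.80327869 302.70491803] [ 0.46571246 -0.22105129  0.1865    ] 0.0275165898124197 -68.2141670330093
```

View pics/c7.png

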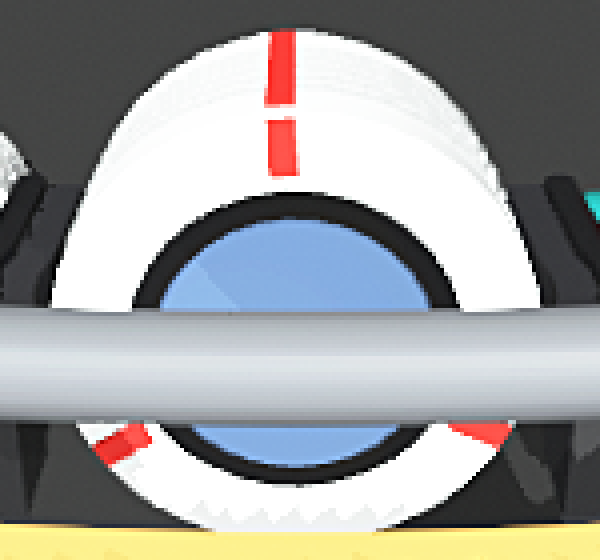

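>>> {"method": "send_rows", "body": {
  "moves": [
    {"xyz":[-0.0103,0,0.0248],"turn":0,"hand":50},
    {"xyz":[-0.0163,0,0.039],"turn":0,"hand":50},
    {"xyz":[-0.0163,0,0.039],"turn":0,"hand":50},
    {"xyz":[-0.0163,0,0.039],"turn":0,"hand":50},
    {"xyz":[-0.0163,0,0.039],"turn":0,"hand":50},
    {"xyz":[-0.0163,0,0.039],"turn":0,"hand":50},
    {"xyz":[-0.0163,0,0.039],"turn":0,"hand":50},
    {"xyz":[-0.0063,0,0.014],"turn":0,"hand":50}
  ]
}}

```text
time: 13.45
tool_pos: [0.5425, 0.0904, 0.1582]
eef_rot: [-1.572, 0.003, -0.696]
ft_force: [-0.1, -0.8, -0.8]
gripper_width: 0.658
```

>>> {"method": "send_rows", "body": {
  "moves": [
    {"xyz":[0,0,0],"turn":-1,"hand":50},
    {"xyz":[0,0,0],"turn":-1,"hand":50},
    {"xyz":[0,0,0],"turn":-1,"hand":50},
    {"xyz":[0,0,0],"turn":-1,"hand":50},
    {"xyz":[0,0,0],"turn":-1,"hand":50},
    {"xyz":[0,0,0],"turn":-1,"hand":50},
    {"xyz":[0,0,0],"turn":-1,"hand":50},
    {"xyz":[0,0,0],"turn":-0.85,"hand":50}
  ]
}}

```text
time: 14.25
tool_pos: [0.542, 0.0863, 0.1584]
eef_rot: [-1.571, 0.004, 0.127]
ft_force: [-0.5, -0.1, -1.8]
gripper_width: 0.657
```

>>> {"method": "send_rows", "body": {
  "moves": [
    {"xyz":[0,0.01,0],"turn":0,"hand":50},
    {"xyz":[0,0.02,0],"turn":0,"hand":50},
    {"xyz":[0,0.01,0],"turn":0,"hand":50},
    {"xyz":[0,0,0],"turn":0,"hand":50},
    {"xyz":[0,0,0],"turn":0,"hand":50},
    {"xyz":[0,0,0],"turn":0,"hand":50},
    {"xyz":[0,0,0],"turn":0,"hand":50},
    {"xyz":[0,0,0],"turn":0,"hand":50}
  ]
}}

```text
time: 15.05
tool_pos: [0.5439, 0.087, 0.1213]
eef_rot: [-1.571, -0.001, 0.124]
ft_force: [-0.1, -0.5, -1.7]
gripper_width: 0.658
```

Run:
```python
from h import *
for n in ('scene','side'):
  im=bot.snapshot(n); x,y=(270,220) if n=='scene' else (130,220)
  cv2.imwrite(f"pics/{n}8.png",im); cv2.imwrite(f"pics/{n}8c.png",cv2.resize(im[y:y+120,x:x+120],None,fx=5,fy=5,interpolation=cv2.INTER_CUBIC))
np.save('pics/w8.npy',np.array([*bot.get_calibration('wrist')['rvec'],*bot.get_calibration('wrist')['tvec']]))
cv2.imwrite("pics/w8.png",bot.snapshot('wrist'))
o=bot.observe();print(o['tool_pos'],o['eef_rot'],o['ft_force'],o['gripper_width'])
```

```text
[0.54357384 0.08692561 0.12092556] [-1.57090735e+00 -6.48305718e-04  1.23611354e-01] [-0.03851601 -0.11452857 -1.6186771 ] 0.6578235998221932
```

View pics/scene8c.png

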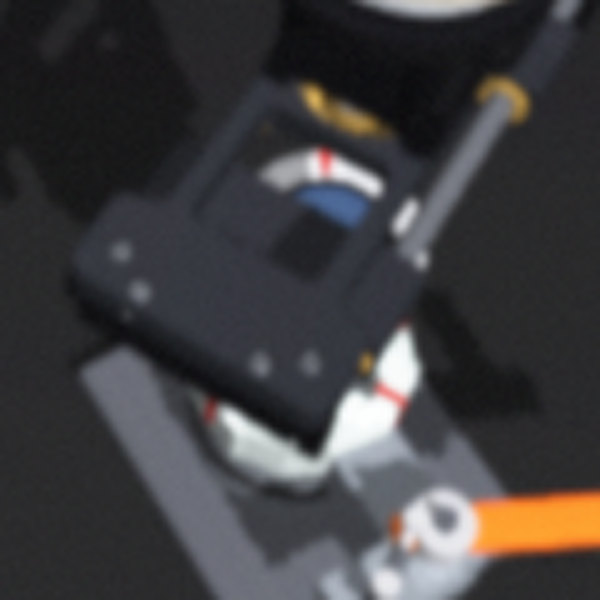

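View pics/side8c.png

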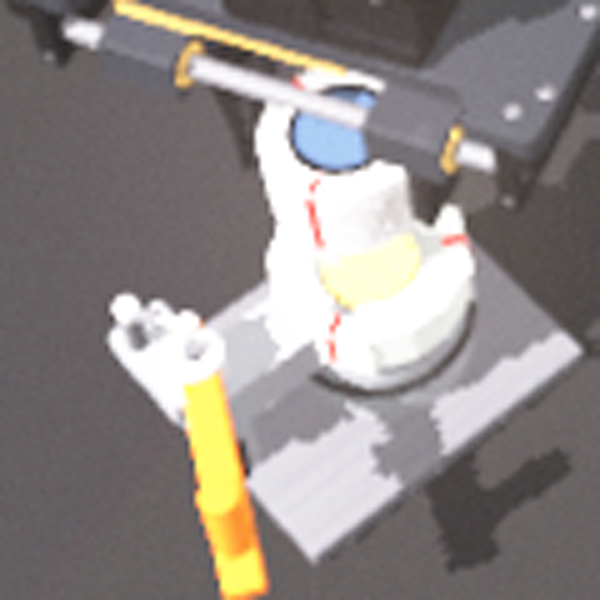

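View pics/w8.png

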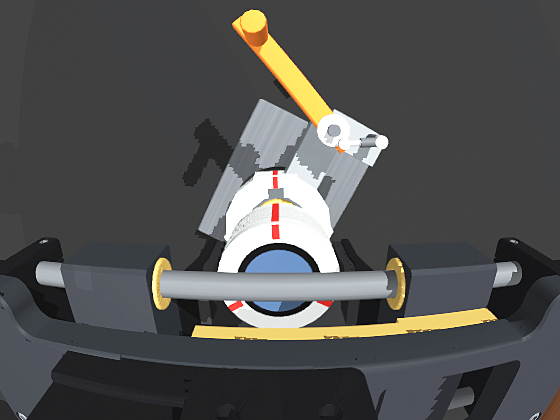

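>>> {"method": "send_rows", "body": {
  "moves": [
    {"xyz":[0,0.008,0],"turn":0,"hand":50},
    {"xyz":[0,0.008,0],"turn":0,"hand":50},
    {"xyz":[0,0.008,0],"turn":0,"hand":50},
    {"xyz":[0,0.004,0],"turn":0,"hand":50},
    {"xyz":[0,0.002,0],"turn":0,"hand":50},
    {"xyz":[0,0.002,0],"turn":0,"hand":50},
    {"xyz":[0,0.001,0],"turn":0,"hand":50},
    {"xyz":[0,0,0],"turn":0,"hand":50}
  ],
  "newtons": 50
}}

```text
time: 16.0
tool_pos: [0.5434, 0.0869, 0.0876]
eef_rot: [-1.571, -0.0, 0.124]
ft_force: [-1.2, -0.2, -1.7]
gripper_width: 0.653
```

Run:
```python
from h import *
o=bot.observe();print(o['tool_pos'],o['eef_rot'],o['ft_force'],o['wrist_torque'],o['gripper_width'])
```

```text
[0.54344466 0.08694782 0.08761109] [-1.57080709e+00 -1.52770882e-04  1.23635472e-01] [-1.215883   -0.2310042  -1.74184851] [-0.04826786 -0.09193508  0.01983633] 0.6527225575989536
```

>>> {"method": "send_rows", "body": {
  "moves": [
    {"xyz":[0,0.0015,0],"turn":0,"hand":50},
    {"xyz":[0,0.0015,0],"turn":0,"hand":50},
    {"xyz":[0,0.0015,0],"turn":0,"hand":50},
    {"xyz":[0,0.0015,0],"turn":0,"hand":50},
    {"xyz":[0,0.001,0],"turn":0,"hand":50},
    {"xyz":[0,0.001,0],"turn":0,"hand":50},
    {"xyz":[0,0,0],"turn":0,"hand":50},
    {"xyz":[0,0,0],"turn":0,"hand":50}
  ]
}}

```text
time: 16.8
tool_pos: [0.5438, 0.087, 0.08]
eef_rot: [-1.571, -0.001, 0.124]
ft_force: [-1.4, -0.8, 5.5]
gripper_width: 0.657
```

>>> {"method": "send_rows", "body": {
  "moves": [
    {"xyz":[0,0.001,0],"turn":0,"hand":50},
    {"xyz":[0,0.001,0],"turn":0,"hand":50},
    {"xyz":[0,0.001,0],"turn":0,"hand":50},
    {"xyz":[0,0.0005,0],"turn":0,"hand":50},
    {"xyz":[0,0,0],"turn":0,"hand":50},
    {"xyz":[0,0,0],"turn":0,"hand":50},
    {"xyz":[0,0,0],"turn":0,"hand":50},
    {"xyz":[0,0,0],"turn":0,"hand":50}
  ]
}}

```text
time: 17.6
tool_pos: [0.5438, 0.087, 0.0769]
eef_rot: [-1.571, -0.001, 0.124]
ft_force: [-2.5, -0.4, 9.0]
gripper_width: 0.658
```

>>> {"method": "send_rows", "body": {
  "moves": [
    {"xyz":[0,0.0005,0],"turn":0,"hand":50},
    {"xyz":[0,0.0005,0],"turn":0,"hand":50},
    {"xyz":[0,0,0],"turn":0,"hand":50},
    {"xyz":[0,0,0],"turn":0,"hand":50},
    {"xyz":[0,0,0],"turn":0,"hand":50},
    {"xyz":[0,0,0],"turn":0,"hand":50},
    {"xyz":[0,0,0],"turn":0,"hand":50},
    {"xyz":[0,0,0],"turn":0,"hand":50}
  ]
}}

```text
time: 18.4
tool_pos: [0.5438, 0.087, 0.0769]
eef_rot: [-1.571, -0.001, 0.124]
ft_force: [-6.6, 0.1, 15.1]
gripper_width: 0.655
```

Run:
```python
from h import *
for n in ('scene','side'):
  im=bot.snapshot(n); x,y=(270,220) if n=='scene' else (130,220)
  cv2.imwrite(f"pics/{n}9.png",im); cv2.imwrite(f"pics/{n}9c.png",cv2.resize(im[y:y+120,x:x+120],None,fx=5,fy=5,interpolation=cv2.INTER_CUBIC))
cv2.imwrite("pics/w9.png",bot.snapshot('wrist'))
o=bot.observe();print(o['tool_pos'],o['ft_force'],o['wrist_torque'])
```

```text
[0.54381431 0.08695206 0.07692191] [-7.12818107 -0.83640769 16.21100785] [-0.11770904  1.20215722 -0.02093627]
```

View pics/side9c.png

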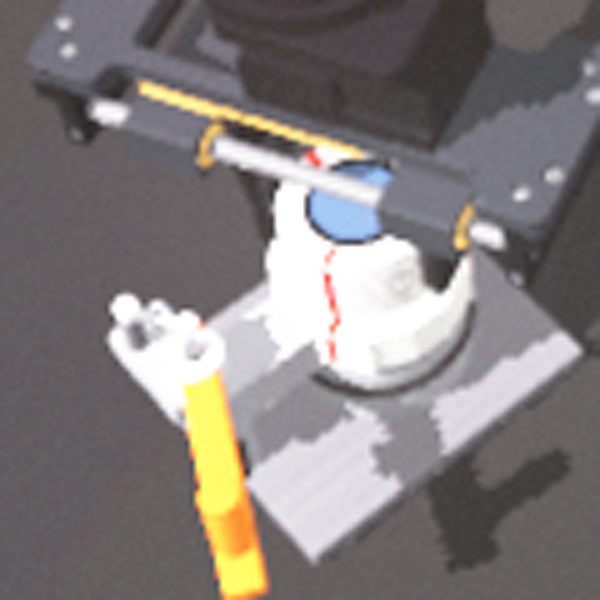

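View pics/w9.png

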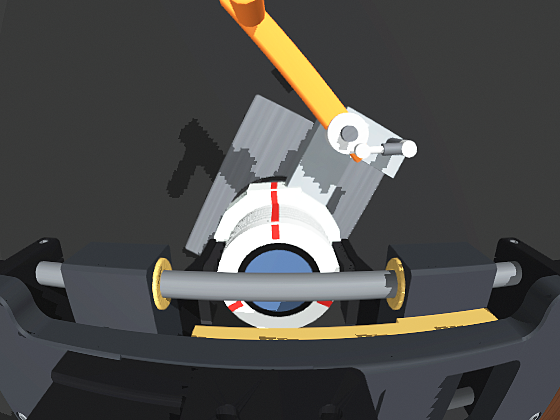

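View pics/scene9.png

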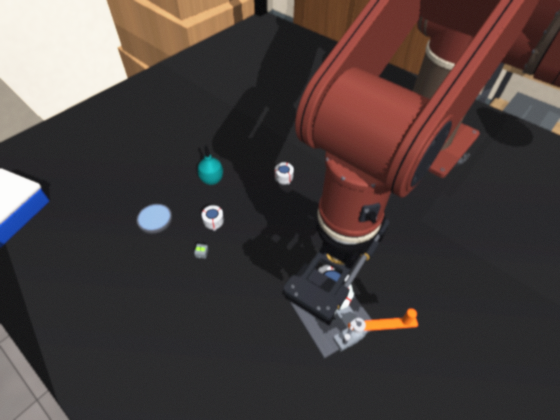

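Run:
```python
from bench import bot
print(bot.sign_off())
```

```text
the job is handed in; nothing more can be done
None
```

The clip arm is open and the large teleconverter is home in the mouth. I handed the job in at about 18.5 s, still gripping the converter at 50 N and pressing it down.

- **Clip arm:** I swung it round by caging the post between the fingers. After I let go, it measured about 1.99 rad and was still there in the last pictures.
- **Converter:** I took the largest of the three and turned it about 47° so its keys lined up with the slots, then pushed it in. The tool stopped at 76.9 mm against an expected 77 mm. There the upward force rose from about 9 N to 16 N, more than the spring alone gives. In the last pictures the red marks on barrel and rim run in line, with the barrel on the rim.
- **Bystanders:** the glass filter, blower and level look unmoved in the last scene picture.

**Check that was off:** at the end there was a sideways push of about 7 N and a wrist moment of about 1.2 N m. So the converter is loaded slightly off-centre, but I saw no tilt in the pictures.

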